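# Open the press-and-turn safety cap of a solvent can

### The arm

A 7-joint arm with a two-finger parallel gripper is mounted at the origin on a cart in front of the work surface, level with it; the furniture and walls round the work are solid. World frame = base frame: x ahead of the robot, y to its left, z up, the work surface at z = 0. Lengths are in mm, angles in rad, forces in N, time in s.
With the tool pointing down it reaches from about 400 to 900 mm from the base axis. Payload 5.6 kg.
Tool frame: the origin (TCP) lies on the centre line of the jaws, within the pads' length; the fingertips stand 19 mm ahead of it and the grasp point (between the pads) is the TCP; z points along the fingers, y is the direction in which the jaws open and shut (so a half turn about z gives the same grasp; the last joint's range is limited). The gripper opens to 92 mm and grips with 3 to 60 N. Pads are 20 mm wide; open, the fingers measure 128 mm over their backs; the gripper's body (75 mm by 189 mm) begins 69 mm behind the grasp point.
Start: joints at [-1.308, 0.468, -0.012, 1.603, 0.006, 1.071, -0.056], TCP at [195.728, 619.838, 210.892] pointing down, gripper open.
Joint ranges: [-2.53, 2.53], [-0.31, 2.02], [-1.57, 1.55], [0.28, 2.44], [-1.29, 4.43], [0.15, 1.84], [-2.92, 2.92]. Speed limits (rad/s): [2.57, 2.57, 3.14, 3.14, 3.14, 3.14, 3.14].

### API

Orientations are given as a 3x3 rotation matrix whose columns are the frame's x, y, z axes.
In Python, from plant import read_state, optics, r gives the robot as it stands.
- The arm moves only by the shell command python3 -m handwheel 'ROWS' [FORCE]. ROWS is JSON, a list of rows, each an object with "jaw": the gripper's target within -1 to 1 (shut at 1, half-way at 0, fully open at -1); "travel": the shift along the world's x, y, z in cm, a list of three; "roll": the turn about the world's z in degrees. A call has exactly 5 rows; each row is the pose to reach, as a shift and turn from the pose measured when the call began; what a row does not reach only later rows make up. A row lasts 1/12 s, in which the tool goes at most 41.7 mm and 7.16 degrees, less where a joint would pass 70% of its speed; a pose out of reach is approached as far as the arm can. A call with a gripper value outside its range is refused whole. The fingers move at their own pace and stop on an object; FORCE is the grip in N (left out, the last holds). Time passes only in rows, so rows that repeat a pose let the fingers close, or fill a call up. It gives the time, the measured TCP pose, the force and the opening at its end, in the units of the state.
- read_state(): the state, without advancing time (a new reading comes with each control period).
- optics.get_image(name): name is "side" or "top" or "wrist"; returns a dict with "image" (384x512x3 uint8, blue, green, red), "K" (3x3 intrinsics, pixels), "k1" (the pictures are not rectified: a ray, as slopes to the right and down, at radius r is drawn at 1 + k1 r^2 times it, then the intrinsics apply), "rvec" (rotation vector, rad) and "tvec" (3), from world to camera coordinates, as OpenCV has them; the wrist camera has in their place "tool_from_camera" (4x4, takes a point from camera to tool coordinates, whose origin is the TCP and whose axes are the flange's). Camera axes: x right, y down, z forward; pixel columns grow to the right and rows downward; lengths in mm; the calibration is good to about 2 mm. A picture is of the moment at which its call begins: read the wrist's pose just before it. There is no depth.
- r.sign_off(): hands the job in, once; it reports no verdict.
The state is a dict: "time_s": time; "q": joint angles; "dq": joint speeds; "tau": joint torques, N m; "tool_pos": TCP position; "orientation": TCP orientation; "wrist_force": force on the tool from outside, world axes, zero at the start; "moment": the same for the moment, N m; "grip_width": finger opening in mm.
Only numpy, scipy, OpenCV 4.12 (cv2) and the standard library are available. Lean on these libraries where they do the work, as an engineer would, in place of code of your own. Each camera call takes 0.05 s, during which the arm holds its last target.

### The job

Open the solvent can: press its black safety cap down against the spring, turn it anticlockwise until it comes free, lift it out and set it down gently in the steel dish. Bear on the cap no harder than it needs (it breaks above about 30 N, pressing, twisting or pulling), do not drop it, and leave the other things on the bench where they are.

Things in the scene. Friction and masses are not known exactly. Their poses are not given: they have to be found in the camera images.
- can: squat grey round metal can, 96 mm across, on a round dark steel foot 112 mm across screwed to the bench, so it cannot move. Origin: centre of the foot's underside, on the bench; z up. Coaxial steel neck tube, 52 mm across, from 75 to 105.5 mm above the origin; in it a bayonet catch, hidden while the cap is on and not in a fixed direction relative to the can.
- can_mouth (a point): centre of the neck's rim, 105.5 mm above the bench. If a cap is let up before it reached the end of its turn, it is only held again: it can be pushed down and turned on. Over 30 N between cap and can (pressing hard on the rim, twisting on against the end stop, or pulling on a cap still caught) counts as breaking it.
- cap: black safety cap, 50 to 100 g, in the neck at the start. Along its z: stem 22 mm thick from 0 to 30 mm; two side lugs at 6 to 12 mm, reaching 18.5 mm from the axis; flange 52 mm across, 30 to 36 mm; upright bar grip, 14 mm thick (y), 40 mm long (x), 36 to 62 mm. Origin: centre of the stem's lower end, 83.5 mm above the bench while locked. It must rise 30 mm to clear the neck.
- cap_flange (a point): point on the cap's axis at the top of the flange, where the bar begins (36 mm above the cap's origin); axes as the cap's. A spring of 1 N/mm pushes the locked cap up with 5 N. It turns only while pushed down at least 4 mm (9 N in all); 8 mm down (13 N) the flange meets the neck's rim hard. Fingertips can push on the flange beside the bar.
- cap_mid (a point): point on the cap's axis 32 mm above its origin, about its middle. Held down, the cap turns anticlockwise seen from above; its lugs reach the ways out after 35 to 72 degrees (different each time) and meet a hard end stop some 10 degrees further on, felt as rising torque. There it is free: the spring lifts it the first 5 mm and it pulls straight up.
- dish: shallow round steel parts dish, 136 mm across the rim, 24 mm high, flat floor about 80 mm across, fixed to the bench. Origin: centre of its underside, on the bench.
- dish_in (a point): centre of the dish's inner floor, 5 mm above the bench. A cap standing upright in the middle of the dish has its origin here.
- eraser: bystander, loose: small block eraser, 20x46x12 mm, lying at the front edge of the bench; origin at the centre of its underside.
- tweezers: bystander, loose: steel tweezers, 122 mm long, lying flat; origin at the centre of its underside.
- weight_a: bystander, loose: small metal block weight, 30x50x31 mm; origin at the centre of its underside.
- house_block: bystander, loose: small model house of concrete, 34x40x44 mm; origin at the centre of its underside.
- house_block_b: bystander, loose: longer low model house of concrete, 32x54x36 mm; origin at the centre of its underside.
Things that resemble listed ones, but are neither listed nor needed, are in the scene too. Several things have the shape of the cap; the one meant has the colours described above.

How it is judged:
By the outcome, as a careful person would: the job done as asked, in the order asked, and still so for the second after the job is handed in, with the robot touching nothing.
It also fails if it takes over 72 s, if anything falls off the work surface, if the arm or the gripper's body presses on something with over 40 N, if the wrist force passes 120 N, or if a joint passes its speed limit or range.

## Working session

There is one attempt and no reset: what is moved stays moved. The work goes in short steps, Python scripts to look and compute and a shell command to move; the robot and the scene stay as the last step left them, time stands still between calls to the robot, and variables do not carry over. Pictures are saved under pics/ and viewed, and the job is handed in when it is done.

```bash
ls; mkdir -p pics; python3 - <<'E'
from plant import read_state, optics, r
import cv2
s=read_state(); print(s)
for n in ["side","top","wrist"]:
    d=optics.get_image(n); cv2.imwrite(f"pics/{n}0.png",d["image"]); print(n,{k:v for k,v in d.items() if k!="image"})
E
```

```text
pics
{'time_s': 0.0, 'q': array([-1.30798554,  0.46839068, -0.01163654,  1.60360146,  0.00599893,
        1.07141728, -0.05630602]), 'dq': array([-1.58257047e-04,  1.74847718e-05, -2.33324040e-04,  6.23657621e-05,
       -1.95273886e-04,  1.16442792e-05,  6.93664526e-05]), 'tau': array([-1.56915025e-04, -5.20574284e+01, -1.23440952e-02, -2.43758315e+01,
       -5.66152611e-02,  1.71275146e-02,  1.58722278e-04]), 'tool_pos': array([195.56310083, 619.26526535, 209.94079165]), 'orientation': array([[-9.53590990e-01,  3.01104693e-01, -4.32341202e-04],
       [ 3.01104984e-01,  9.53589430e-01, -1.72871262e-03],
       [-1.08247481e-04, -1.77866487e-03, -9.99998412e-01]]), 'wrist_force': array([ 0.22607983, -0.31710169, -0.38495959]), 'moment': array([ 0.00738653, -0.01694159,  0.0454971 ]), 'grip_width': 91.88181471787146}
side {'K': array([[407.7368565 ,   0.        , 255.59351274],
       [  0.        , 407.7368565 , 195.93588881],
       [  0.        ,   0.        ,   1.        ]]), 'k1': 0.03917722211067074, 'rvec': array([ 0.3035561 , -2.44666312,  1.67887425]), 'tvec': array([ 529.3
[... 205 characters left out ...]
 'k1': 0.027604158762330043, 'rvec': array([ 2.1672174 , -2.14507879,  0.13911905]), 'tvec': array([384.05449043, 438.08706255, 966.34034475])}
wrist {'K': array([[274.66025327,   0.        , 256.46305281],
       [  0.        , 274.66025327, 190.59999938],
       [  0.        ,   0.        ,   1.        ]]), 'k1': -0.03396161452680918, 'tool_from_camera': array([[ 1.00277689e-03, -9.69707167e-01, -2.44268303e-01,
         6.79395019e+01],
       [ 9.99999181e-01,  1.16669413e-03, -5.26370374e-04,
        -5.97084708e-01],
       [ 7.95411520e-04, -2.44267575e-01,  9.69707543e-01,
        -1.74170091e+02],
       [ 0.00000000e+00,  0.00000000e+00,  0.00000000e+00,
         1.00000000e+00]])}
```

View pics/side0.png

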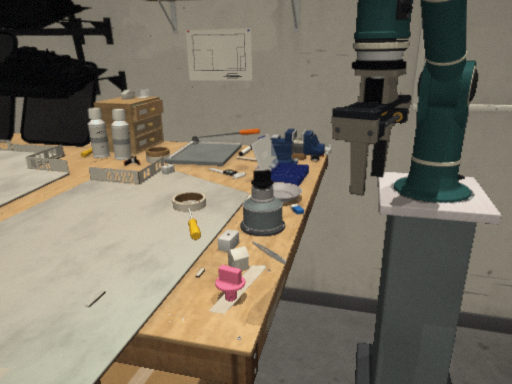

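View pics/top0.png

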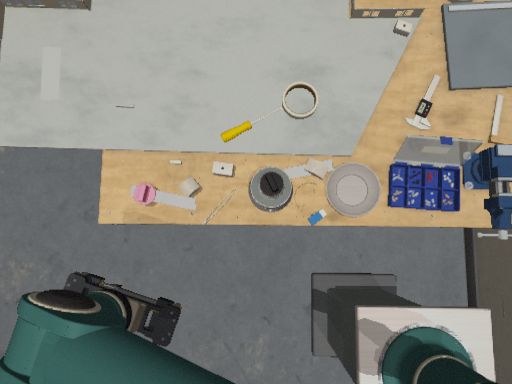

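View pics/wrist0.png

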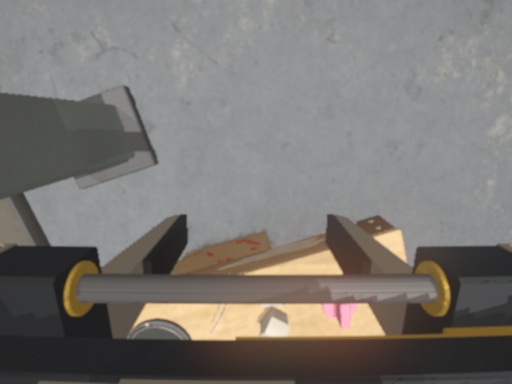

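The top view shows the can with a black cap at (271,188), the dish at (353,189) and a pink cap-shaped decoy at (145,193). In the side view the black cap is at (262,180). Next I'll enlarge these and measure.

```bash
cat > h.py <<'E'
import numpy as np, cv2
from plant import read_state, optics
def cam(d,s=None):
    """R,t camera->world"""
    if 'rvec' in d:
        R=cv2.Rodrigues(np.array(d['rvec']))[0].T; return R,-R@np.array(d['tvec'])
    T=np.array(d['tool_from_camera']); Ro=np.array(s['orientation'])
    return Ro@T[:3,:3], Ro@T[:3,3]+np.array(s['tool_pos'])
def ray(d,uv,s=None):
    K=d['K'];p=np.array([(uv[0]-K[0,2])/K[0,0],(uv[1]-K[1,2])/K[1,1]]);q=p.copy()
    for _ in range(20): q=p/(1+d['k1']*(q@q))
    R,t=cam(d,s); v=R@np.array([q[0],q[1],1]); return t,v/np.linalg.norm(v)
def onz(d,uv,z,s=None):
    t,v=ray(d,uv,s); return t+v*(z-t[2])/v[2]
def proj(d,P,s=None):
    R,t=cam(d,s); c=R.T@(np.array(P,float)-t); q=c[:2]/c[2]; q=q*(1+d['k1']*(q@q))
    return d['K'][:2,:2]@q+d['K'][:2,2]
def tri(rs):
    A=np.zeros((3,3));b=np.zeros(3)
    for t,v in rs:
        M=np.eye(3)-np.outer(v,v);A+=M;b+=M@t
    P=np.linalg.solve(A,b); return P,[np.linalg.norm((np.eye(3)-np.outer(v,v))@(P-t)) for t,v in rs]
E
python3 - <<'E'
import cv2,numpy as np
t=cv2.imread('pics/top0.png');s=cv2.imread('pics/side0.png')
a=cv2.resize(t[155:225,235:395],None,fx=5,fy=5,interpolation=cv2.INTER_CUBIC)
b=cv2.resize(s[155:245,220:320],None,fx=6,fy=6,interpolation=cv2.INTER_CUBIC)
cv2.imwrite('pics/ct.png',a);cv2.imwrite('pics/cs.png',b)
E
```

```text
(no output)
```

View pics/ct.png

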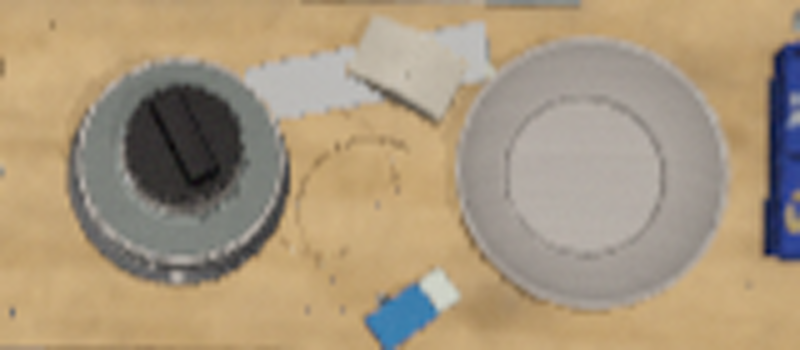

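View pics/cs.png

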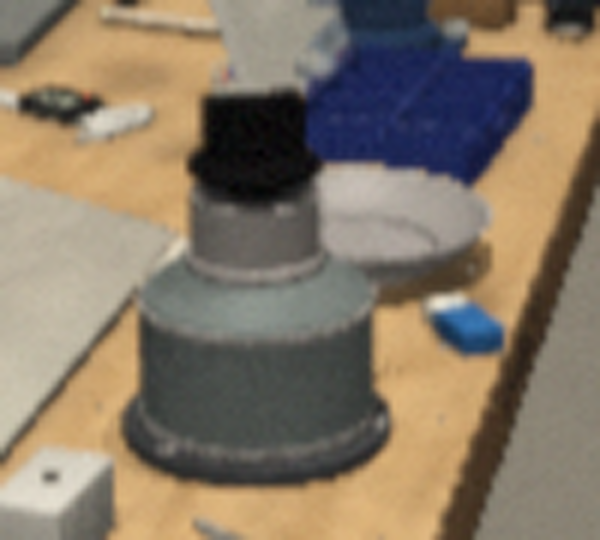

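The crops confirm it: the black cap in the grey can is the target, and the pink one is a decoy. A house block stands between the can and the dish, near the dish's rim. Measuring now.

```bash
python3 - <<'E'
from h import *
t=optics.get_image('top');s=optics.get_image('side')
T=t['image'];S=s['image']
# black mask in top around can -> flange blob
g=T[165:212,248:296].max(2); m=(g<75).astype(np.uint8)
n,l,st,c=cv2.connectedComponentsWithStats(m)
for i in range(1,n):
    if st[i,4]>60: print('top',st[i],c[i]+[248,165])
g=S[165:200,245:280].max(2); m=(g<45).astype(np.uint8)
for r_ in m: print(''.join('#' if x else '.' for x in r_))
E
```

```text
top [ 12   7  24  24 432] [271.20601852 183.44444444]
...................................
...................................
...................................
...................................
...................................
...................................
............#############..........
..........################.........
.........#################.........
.........#################.........
.........#################.........
.........#################.........
.........#################.........
.........#################.........
.........#################.........
........###################........
.......#####################.......
.......#####################.......
.......#####################.......
........###################........
.........#################.........
..........###############..........
...........##############..........
.............########..............
...................................
...................................
...................................
...................................
...................................
...................................
...................................
...................................
...................................
...................................
...................................
```

```bash
python3 - <<'E'
from h import *
t=optics.get_image('top');s=optics.get_image('side')
c=lambda x,y:(235+(x+.5)/5-.5,155+(y+.5)/5-.5)
print('flange tri',tri([ray(t,c(184,146)),ray(s,(262.,181.5))]))
print('flange z119.5',onz(t,c(184,146),119.5))
q=[(152,97),(182,92),(217,178),(188,187)]
w=[onz(t,c(*p),145.5)[:2] for p in q]; print('bar',w,'centre',np.mean(w,0))
d=(w[2]+w[3]-w[0]-w[1])/2; print('dir',d,np.degrees(np.arctan2(d[1],d[0])))
# bar top side centre (row ~171.5)
print('bartop tri',tri([ray(t,np.mean([c(*p) for p in q],0)),ray(s,(262.3,172))]))
# can foot/shoulder, dish
print('can shoulder c', onz(t,c(181,161),75.))
print('dish rim',onz(t,c(592,172),24),'floor',onz(t,c(585,175),5))
cs=lambda x,y:(220+(x+.5)/6-.5,155+(y+.5)/6-.5)
print('dish floor tri', tri([ray(t,c(585,175))]+[ray(s,cs(375,235))]))
print('house',onz(t,c(408,65),44)); 
for p in [(375,15),(468,60),(440,118),(350,70)]: print(onz(t,c(*p),40))
print(cam(t)[1],cam(s)[1])
E
```

```text
flange tri (array([432.13377144, 371.2205169 , 116.6062678 ]), [np.float64(0.22989543136228402), np.float64(0.2298954313621875)])
flange z119.5 [431.95920595 371.32354445 119.5       ]
bar [array([449.61943652, 385.86538543]), array([451.9479811 , 372.89364645]), array([414.57840999, 357.52271265]), array([410.54475019, 369.98611953])] centre [431.67264445 371.56696602]
dir [-38.22212872 -15.62509985] -157.76539272870653
bartop tri (array([431.62827263, 371.30314487, 140.47191514]), [np.float64(0.7163322766675337), np.float64(0.7163322766673953)])
can shoulder c [431.06701378 371.77502842  75.        ]
dish rim [434.41815259 169.07623107  24.        ] floor [435.30135373 168.36837692   5.        ]
dish floor tri (array([428.66483726, 169.02367398,  11.70191424]), [np.float64(5.820893992127199), np.float64(5.8208939921273)])
house [483.19019177 261.6011976   44.        ]
[508.5093337  277.02277612  40.        ]
[486.67707258 231.89098352  40.        ]
[457.99646913 245.73014868  40.        ]
[481.1593987  289.28239714  40.        ]
[ 307.75735553  389.26118618 1013.40659507] [ 207.04942527 1264.25025911  432.77881731]
```

Cap axis ≈ (432, 371), flange height triangulates to about 117 (given as 119.5 at its top), bar along 22°. The dish is at ≈ (435, 169). I'll move above the cap with a −140° roll, so that anticlockwise turning keeps wrist range.

```bash
python3 -m handwheel '[{"jaw":-1,"travel":[2.4,-2.4,0],"roll":-7},{"jaw":-1,"travel":[4.8,-4.8,0],"roll":-14},{"jaw":-1,"travel":[7.2,-7.2,0],"roll":-21},{"jaw":-1,"travel":[9.6,-9.6,0],"roll":-28},{"jaw":-1,"travel":[12,-12,0],"roll":-35}]' && python3 -m handwheel '[{"jaw":-1,"travel":[2.4,-2.4,0],"roll":-7},{"jaw":-1,"travel":[4.8,-4.8,0],"roll":-14},{"jaw":-1,"travel":[7.2,-7.2,0],"roll":-21},{"jaw":-1,"travel":[9.6,-9.6,0],"roll":-28},{"jaw":-1,"travel":[11,-12,0],"roll":-35}]' && python3 -m handwheel '[{"jaw":-1,"travel":[0,0,1],"roll":-7},{"jaw":-1,"travel":[0,0,2],"roll":-14},{"jaw":-1,"travel":[0,0,3],"roll":-21},{"jaw":-1,"travel":[0,0,3],"roll":-28},{"jaw":-1,"travel":[0,0,3],"roll":-35}]' && python3 -m handwheel '[{"jaw":-1,"travel":[0,0,0],"roll":-7},{"jaw":-1,"travel":[0,0,0],"roll":-14},{"jaw":-1,"travel":[0,0,0],"roll":-21},{"jaw":-1,"travel":[0,0,0],"roll":-28},{"jaw":-1,"travel":[0,0,0],"roll":-35}]'
python3 - <<'E'
from h import *
s=read_state(); d=optics.get_image('wrist'); cv2.imwrite('pics/w1.png',d['image'])
print(s['time_s'],s['tool_pos'],s['q'],np.degrees(np.arctan2(s['orientation'][1,1],s['orientation'][0,1])))
print(proj(d,[432,371.4,145.5],s),proj(d,[432,371.4,119.5],s),proj(d,[435,169,5],s))
E
```

```text
time_s: 0.77
tool_pos: [316.6, 498.5, 210.8]
orientation: [[-0.604, 0.797, -0.0], [0.797, 0.604, 0.0], [0.0, -0.0, -1.0]]
wrist_force: [-0.3, 0.5, -0.6]
grip_width: 91.6
time_s: 1.18
tool_pos: [429.1, 376.7, 211.1]
orientation: [[-0.029, 1.0, 0.001], [1.0, 0.029, 0.0], [0.0, 0.001, -1.0]]
wrist_force: [0.2, 0.3, 0.0]
grip_width: 91.6
time_s: 1.6
tool_pos: [429.5, 376.9, 242.0]
orientation: [[0.555, 0.832, 0.002], [0.832, -0.555, 0.001], [0.002, 0.001, -1.0]]
wrist_force: [-0.7, -1.0, -1.0]
grip_width: 91.5
time_s: 2.02
tool_pos: [429.4, 377.0, 242.1]
orientation: [[0.934, 0.358, 0.002], [0.358, -0.934, -0.0], [0.002, 0.001, -1.0]]
wrist_force: [0.3, -0.4, 0.1]
grip_width: 91.8
2.0167 [429.38963113 376.98817898 242.09296183] [-1.23678085  0.32433957  0.57044239  1.79841637 -0.19497168  1.07380447
 -1.80129032] -69.01212595337454
[261.44478808 190.36392496] [260.99380352 184.67920514] [379.2113311  211.58116221]
```

View pics/w1.png

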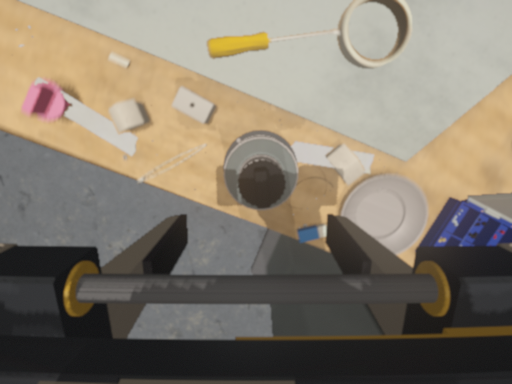

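The wrist view shows the cap at about (261,183), matching its projection, with the dish at (384,212). I'll enlarge it to check the bar angle.

```bash
python3 - <<'E'
from h import *
w=cv2.imread('pics/w1.png')
a=cv2.resize(w[150:220,220:310],None,fx=8,fy=8,interpolation=cv2.INTER_CUBIC)
a=np.clip((a.astype(float)/110)**.6*255,0,255).astype(np.uint8)
cv2.imwrite('pics/cw.png',a)
E
```

```text
(no output)
```

View pics/cw.png

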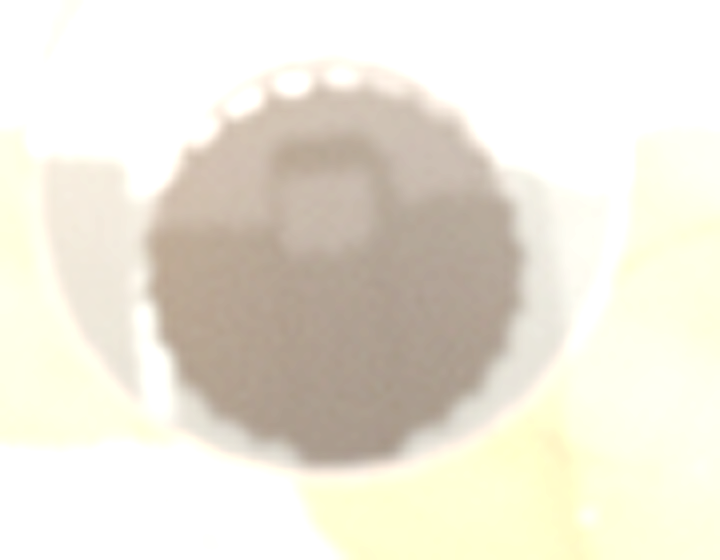

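The bar lies along the jaws' closing plane, and the cap centre agrees to about 2 mm. Descending.

```bash
python3 -m handwheel '[{"jaw":-1,"travel":[0.1,-0.2,-2.5],"roll":1},{"jaw":-1,"travel":[0.2,-0.4,-5],"roll":1},{"jaw":-1,"travel":[0.3,-0.55,-7.5],"roll":1},{"jaw":-1,"travel":[0.3,-0.55,-9],"roll":1},{"jaw":-1,"travel":[0.3,-0.55,-9.2],"roll":1}]'; python3 -m handwheel '[{"jaw":0,"travel":[0,0,-0.3],"roll":0},{"jaw":0,"travel":[0,0,-0.6],"roll":0},{"jaw":0,"travel":[0,0,-0.8],"roll":0},{"jaw":0,"travel":[0,0,-0.8],"roll":0},{"jaw":0,"travel":[0,0,-0.8],"roll":0}]' 20
python3 - <<'E'
from h import *
s=read_state(); print(s['tool_pos'])
for n in ['side','wrist']:
    d=optics.get_image(n); 
    c=proj(d,[432,371.4,119.5],s).astype(int); h=45
    a=d['image'][max(c[1]-h,0):c[1]+h,c[0]-60:c[0]+60]
    a=cv2.resize(a,None,fx=6,fy=6,interpolation=cv2.INTER_CUBIC)
    a=np.clip((a/255.)**.6*255,0,255).astype(np.uint8); cv2.imwrite(f'pics/{n}2.png',a)
E
```

```text
time_s: 2.48
tool_pos: [430.7, 370.1, 147.1]
orientation: [[0.928, 0.372, -0.001], [0.372, -0.928, -0.005], [-0.003, 0.004, -1.0]]
wrist_force: [-0.1, 1.0, -0.9]
grip_width: 91.6
time_s: 2.9
tool_pos: [431.1, 370.5, 139.8]
orientation: [[0.928, 0.372, -0.0], [0.372, -0.928, -0.004], [-0.002, 0.003, -1.0]]
wrist_force: [0.4, -0.7, 0.0]
grip_width: 61.0
[431.06716729 370.45160041 139.80431671]
```

View pics/side2.png

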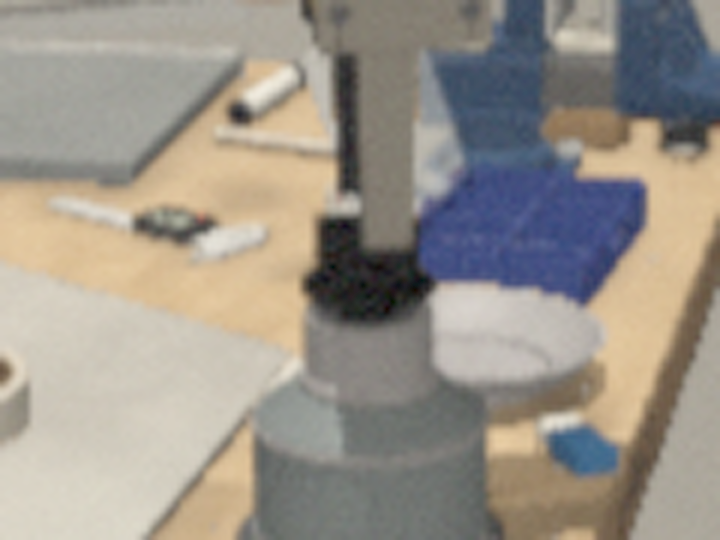

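View pics/wrist2.png

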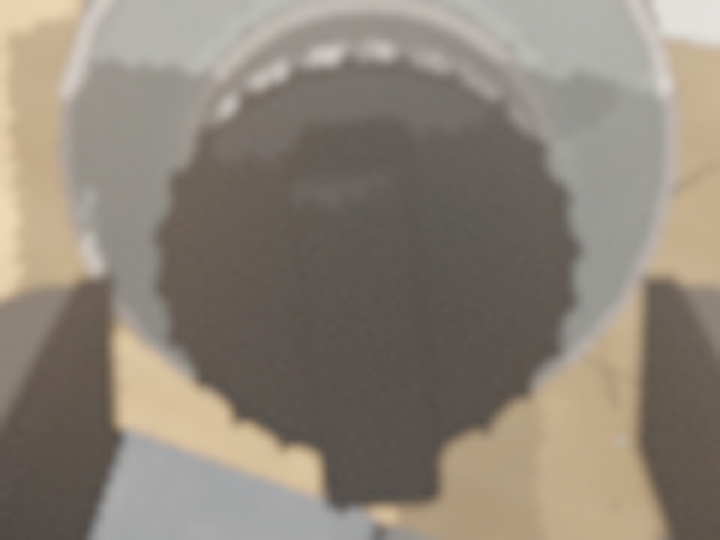

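The fingers straddle the bar with their tips about 1 mm above the flange. I'll apply a small correction (1 mm, 2°) and grip.

```bash
python3 -m handwheel '[{"jaw":0.2,"travel":[0.05,0.1,0.02],"roll":2},{"jaw":0.5,"travel":[0.05,0.1,0.02],"roll":2},{"jaw":1,"travel":[0.05,0.1,0.02],"roll":2},{"jaw":1,"travel":[0.05,0.1,0.02],"roll":2},{"jaw":1,"travel":[0.05,0.1,0.02],"roll":2}]' 20;  python3 -m handwheel '[{"jaw":1,"travel":[0,0,0],"roll":0},{"jaw":1,"travel":[0,0,0],"roll":0},{"jaw":1,"travel":[0,0,0],"roll":0},{"jaw":1,"travel":[0,0,0],"roll":0},{"jaw":1,"travel":[0,0,0],"roll":0}]' 20;python3 -c "
from h import *
s=read_state();print(s['moment'],s['wrist_force'],s['tool_pos'])"
```

```text
time_s: 3.42
tool_pos: [431.6, 371.4, 140.0]
orientation: [[0.915, 0.404, -0.0], [0.404, -0.915, -0.004], [-0.002, 0.003, -1.0]]
wrist_force: [-0.0, -0.5, -1.0]
grip_width: 19.2
time_s: 3.83
tool_pos: [431.5, 371.4, 140.0]
orientation: [[0.915, 0.404, -0.0], [0.404, -0.915, -0.004], [-0.002, 0.003, -1.0]]
wrist_force: [-0.1, -0.8, -0.1]
grip_width: 13.3
[0.10636737 0.1421128  0.00042551] [-0.06630953 -0.7976266  -0.09777931] [431.47838816 371.44579852 140.00386056]
```

Gripped at 13.3 mm with negligible side load. Pressing gradually while watching Fz.

```bash
python3 -m handwheel '[{"jaw":1,"travel":[0,0,-0.1],"roll":0},{"jaw":1,"travel":[0,0,-0.2],"roll":0},{"jaw":1,"travel":[0,0,-0.3],"roll":0},{"jaw":1,"travel":[0,0,-0.4],"roll":0},{"jaw":1,"travel":[0,0,-0.4],"roll":0}]';python3 -c "
from h import *
s=read_state();print(s['moment'],s['wrist_force'],s['tool_pos'])"
```

```text
time_s: 4.25
tool_pos: [431.9, 371.7, 136.6]
orientation: [[0.915, 0.403, 0.0], [0.403, -0.915, -0.003], [-0.001, 0.003, -1.0]]
wrist_force: [-0.6, -1.2, 7.2]
grip_width: 13.3
[-0.16363904  0.36059102 -0.01498141] [-0.62160422 -1.15885904  7.16472015] [431.86791991 371.6800864  136.61494126]
```

```bash
python3 -m handwheel '[{"jaw":1,"travel":[0,0,-0.1],"roll":0},{"jaw":1,"travel":[0,0,-0.2],"roll":0},{"jaw":1,"travel":[0,0,-0.3],"roll":0},{"jaw":1,"travel":[0,0,-0.38],"roll":0},{"jaw":1,"travel":[0,0,-0.38],"roll":0}]';python3 -c "
from h import *
s=read_state();print(s['moment'],s['wrist_force'],s['tool_pos'])"
```

```text
time_s: 4.67
tool_pos: [432.4, 372.0, 133.9]
orientation: [[0.915, 0.403, 0.001], [0.403, -0.915, -0.002], [0.0, 0.002, -1.0]]
wrist_force: [-1.1, -0.4, 9.3]
grip_width: 12.7
[-0.35225305  0.62748915  0.0204297 ] [-1.14548257 -0.42440459  9.30478731] [432.35564471 372.01458048 133.88446877]
```

```bash
python3 -m handwheel '[{"jaw":1,"travel":[-0.03,-0.02,-0.1],"roll":0},{"jaw":1,"travel":[-0.06,-0.04,-0.2],"roll":0},{"jaw":1,"travel":[-0.06,-0.04,-0.25],"roll":0},{"jaw":1,"travel":[-0.06,-0.04,-0.25],"roll":0},{"jaw":1,"travel":[-0.06,-0.04,-0.25],"roll":0}]';python3 -c "
from h import *
s=read_state();print(s['moment'],s['wrist_force'],s['tool_pos'])"
```

```text
time_s: 5.08
tool_pos: [432.4, 372.0, 132.8]
orientation: [[0.915, 0.403, 0.002], [0.403, -0.915, -0.0], [0.001, 0.001, -1.0]]
wrist_force: [-1.7, -0.9, 11.0]
grip_width: 13.0
[-0.38836924  0.64997038  0.00868816] [-1.72892023 -0.87301265 10.95795569] [432.41781534 372.04175975 132.77365174]
```

Fz is 11 N, about 6 mm down. Now turning anticlockwise, adding a small −z to offset the arm's compliance.

```bash
python3 -m handwheel '[{"jaw":1,"travel":[-0.06,-0.04,-0.14],"roll":2},{"jaw":1,"travel":[-0.06,-0.04,-0.14],"roll":4},{"jaw":1,"travel":[-0.06,-0.04,-0.14],"roll":6},{"jaw":1,"travel":[-0.06,-0.04,-0.14],"roll":8},{"jaw":1,"travel":[-0.06,-0.04,-0.14],"roll":10}]';cat > st.py <<'E'
from h import *
s=read_state();print('M',s['moment'].round(3),'F',s['wrist_force'].round(1),s['tool_pos'].round(1),'yaw',np.degrees(np.arctan2(s['orientation'][1,1],s['orientation'][0,1])).round(2), s['time_s'])
E
python3 st.py
```

```text
time_s: 5.5
tool_pos: [432.8, 372.1, 132.9]
orientation: [[0.83, 0.557, 0.003], [0.557, -0.83, 0.002], [0.004, 0.0, -1.0]]
wrist_force: [-1.6, -1.8, 10.8]
grip_width: 13.1
M [-0.345  0.451 -0.037] F [-1.6 -1.8 10.8] [432.8 372.1 132.9] yaw -56.14 5.5
```

```bash
python3 -m handwheel '[{"jaw":1,"travel":[-0.1,-0.06,-0.14],"roll":2},{"jaw":1,"travel":[-0.1,-0.06,-0.14],"roll":4},{"jaw":1,"travel":[-0.1,-0.06,-0.14],"roll":6},{"jaw":1,"travel":[-0.1,-0.06,-0.14],"roll":8},{"jaw":1,"travel":[-0.1,-0.06,-0.14],"roll":10}]'; python3 st.py;  python3 -m handwheel '[{"jaw":1,"travel":[-0.1,-0.06,-0.14],"roll":2},{"jaw":1,"travel":[-0.1,-0.06,-0.14],"roll":4},{"jaw":1,"travel":[-0.1,-0.06,-0.14],"roll":6},{"jaw":1,"travel":[-0.1,-0.06,-0.14],"roll":8},{"jaw":1,"travel":[-0.1,-0.06,-0.14],"roll":10}]'; python3 st.py
python3 - <<'E'
from h import *
s=read_state(); 
d=optics.get_image('wrist'); a=cv2.resize(d['image'][130:230,190:330],None,fx=5,fy=5); cv2.imwrite('pics/w3.png',np.clip((a/255.)**.6*255,0,255).astype(np.uint8))
E
```

```text
time_s: 5.92
tool_pos: [433.1, 372.2, 133.1]
orientation: [[0.72, 0.694, 0.005], [0.694, -0.72, 0.005], [0.007, -0.0, -1.0]]
wrist_force: [0.2, -0.4, 10.5]
grip_width: 13.1
M [-0.269  0.279 -0.069] F [ 0.2 -0.4 10.5] [433.1 372.2 133.1] yaw -46.06 5.9167
time_s: 6.33
tool_pos: [433.5, 372.4, 133.4]
orientation: [[0.587, 0.809, 0.007], [0.809, -0.588, 0.008], [0.011, 0.001, -1.0]]
wrist_force: [-0.1, 0.1, 9.5]
grip_width: 13.4
M [-0.22   0.247 -0.012] F [-0.1  0.1  9.5] [433.5 372.4 133.4] yaw -35.98 6.3333
```

View pics/w3.png

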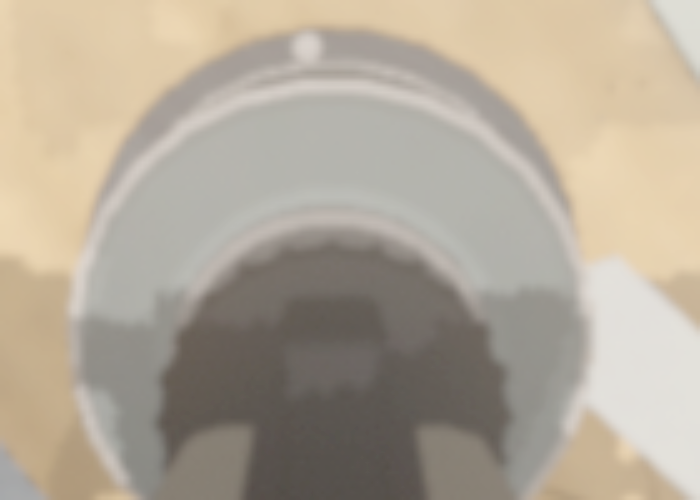

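The bar turns with the jaws. Fz eased to 9.5 N, so I'll press slightly more and continue.

```bash
python3 -m handwheel '[{"jaw":1,"travel":[-0.15,-0.1,-0.25],"roll":0},{"jaw":1,"travel":[-0.15,-0.1,-0.27],"roll":2},{"jaw":1,"travel":[-0.15,-0.1,-0.27],"roll":4},{"jaw":1,"travel":[-0.15,-0.1,-0.27],"roll":6},{"jaw":1,"travel":[-0.15,-0.1,-0.27],"roll":8}]'; python3 st.py
```

```text
time_s: 6.8
tool_pos: [433.5, 372.4, 132.7]
orientation: [[0.466, 0.885, 0.008], [0.884, -0.466, 0.012], [0.014, 0.002, -1.0]]
wrist_force: [0.5, -0.3, 11.3]
grip_width: 12.9
M [-0.181  0.173 -0.02 ] F [ 0.5 -0.3 11.3] [433.5 372.4 132.7] yaw -27.8 6.8
```

```bash
python3 -m handwheel '[{"jaw":1,"travel":[-0.12,-0.08,-0.17],"roll":1},{"jaw":1,"travel":[-0.12,-0.08,-0.17],"roll":2},{"jaw":1,"travel":[-0.12,-0.08,-0.17],"roll":3},{"jaw":1,"travel":[-0.12,-0.08,-0.17],"roll":4},{"jaw":1,"travel":[-0.12,-0.08,-0.17],"roll":5}]'; python3 st.py
```

```text
time_s: 7.22
tool_pos: [433.8, 372.6, 132.8]
orientation: [[0.387, 0.922, 0.01], [0.922, -0.387, 0.015], [0.018, 0.003, -1.0]]
wrist_force: [-0.9, -0.7, 10.1]
grip_width: 13.1
M [-0.203  0.205 -0.008] F [-0.9 -0.7 10.1] [433.8 372.6 132.8] yaw -22.78 7.2167
```

```bash
python3 -m handwheel '[{"jaw":1,"travel":[-0.12,-0.08,-0.17],"roll":1},{"jaw":1,"travel":[-0.12,-0.08,-0.17],"roll":2},{"jaw":1,"travel":[-0.12,-0.08,-0.17],"roll":3},{"jaw":1,"travel":[-0.12,-0.08,-0.17],"roll":4},{"jaw":1,"travel":[-0.12,-0.08,-0.17],"roll":5}]'; python3 st.py
```

```text
time_s: 7.63
tool_pos: [433.9, 372.7, 132.9]
orientation: [[0.305, 0.952, 0.011], [0.952, -0.305, 0.019], [0.021, 0.005, -1.0]]
wrist_force: [-0.0, -0.8, 11.2]
grip_width: 13.3
M [-0.208  0.249 -0.008] F [-0.  -0.8 11.2] [433.9 372.7 132.9] yaw -17.74 7.6333
```

```bash
python3 -m handwheel '[{"jaw":1,"travel":[-0.12,-0.08,-0.14],"roll":1.2},{"jaw":1,"travel":[-0.12,-0.08,-0.14],"roll":2.4},{"jaw":1,"travel":[-0.12,-0.08,-0.14],"roll":3.6},{"jaw":1,"travel":[-0.12,-0.08,-0.14],"roll":4.8},{"jaw":1,"travel":[-0.12,-0.08,-0.14],"roll":6}]'; python3 st.py
```

```text
time_s: 8.05
tool_pos: [434.0, 372.8, 133.3]
orientation: [[0.203, 0.979, 0.011], [0.979, -0.203, 0.023], [0.024, 0.007, -1.0]]
wrist_force: [-0.4, -0.6, 9.7]
grip_width: 13.1
M [-0.243  0.282  0.043] F [-0.4 -0.6  9.7] [434.  372.8 133.3] yaw -11.7 8.05
```

```bash
python3 -m handwheel '[{"jaw":1,"travel":[-0.12,-0.08,-0.16],"roll":1.2},{"jaw":1,"travel":[-0.12,-0.08,-0.16],"roll":2.4},{"jaw":1,"travel":[-0.12,-0.08,-0.16],"roll":3.6},{"jaw":1,"travel":[-0.12,-0.08,-0.16],"roll":4.8},{"jaw":1,"travel":[-0.12,-0.08,-0.16],"roll":6}]'; python3 st.py
```

```text
time_s: 8.47
tool_pos: [434.1, 372.6, 133.3]
orientation: [[0.099, 0.995, 0.012], [0.995, -0.099, 0.026], [0.027, 0.009, -1.0]]
wrist_force: [-0.3, -1.1, 10.4]
grip_width: 13.2
M [-0.427  0.17  -0.125] F [-0.3 -1.1 10.4] [434.1 372.6 133.3] yaw -5.68 8.4667
```

Turned 60.5°, and Mz is now −0.125, possibly the start of the stop. Smaller steps from here.

```bash
python3 -m handwheel '[{"jaw":1,"travel":[-0.1,-0.06,-0.17],"roll":0.6},{"jaw":1,"travel":[-0.1,-0.06,-0.17],"roll":1.2},{"jaw":1,"travel":[-0.1,-0.06,-0.17],"roll":1.8},{"jaw":1,"travel":[-0.1,-0.06,-0.17],"roll":2.4},{"jaw":1,"travel":[-0.1,-0.06,-0.17],"roll":3}]'; python3 st.py
```

```text
time_s: 8.88
tool_pos: [434.4, 372.2, 133.3]
orientation: [[0.047, 0.999, 0.012], [0.998, -0.047, 0.028], [0.029, 0.011, -1.0]]
wrist_force: [-1.5, -1.9, 10.8]
grip_width: 13.4
M [-0.555  0.255 -0.189] F [-1.5 -1.9 10.8] [434.4 372.2 133.3] yaw -2.71 8.8833
```

```bash
python3 -m handwheel '[{"jaw":1,"travel":[-0.1,-0.02,-0.17],"roll":0.5},{"jaw":1,"travel":[-0.1,-0.02,-0.17],"roll":1},{"jaw":1,"travel":[-0.1,-0.02,-0.17],"roll":1.5},{"jaw":1,"travel":[-0.1,-0.02,-0.17],"roll":2},{"jaw":1,"travel":[-0.1,-0.02,-0.17],"roll":2}]'; python3 st.py
python3 - <<'E'
from h import *
d=optics.get_image('wrist'); a=cv2.resize(d['image'][130:230,190:330],None,fx=5,fy=5); cv2.imwrite('pics/w4.png',np.clip((a/255.)**.6*255,0,255).astype(np.uint8))
E
```

```text
time_s: 9.3
tool_pos: [434.5, 372.2, 133.2]
orientation: [[0.013, 1.0, 0.013], [0.999, -0.013, 0.03], [0.03, 0.012, -0.999]]
wrist_force: [-1.3, -1.6, 11.3]
grip_width: 12.7
M [-0.58   0.407 -0.209] F [-1.3 -1.6 11.3] [434.5 372.2 133.2] yaw -0.76 9.3
```

View pics/w4.png

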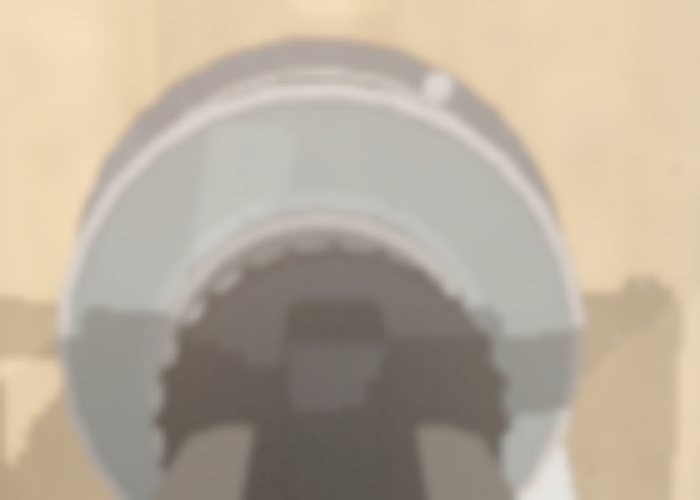

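Mz levels off near 0.2 Nm, which is about what the pads can transmit at 20 N, after roughly 65°. This looks like the end stop. I'll ease the twist and let it up gently: if it's free, about 5 N of spring force should remain at the locked height.

```bash
python3 -m handwheel '[{"jaw":1,"travel":[-0.08,0,-0.1],"roll":-1},{"jaw":1,"travel":[-0.06,0,0.1],"roll":-2},{"jaw":1,"travel":[-0.05,0,0.2],"roll":-2},{"jaw":1,"travel":[-0.04,0,0.3],"roll":-2},{"jaw":1,"travel":[-0.04,0,0.4],"roll":-2}]'; python3 st.py
```

```text
time_s: 9.77
tool_pos: [434.3, 372.0, 137.3]
orientation: [[0.048, 0.999, 0.014], [0.998, -0.048, 0.029], [0.03, 0.013, -0.999]]
wrist_force: [-0.6, -0.9, 3.3]
grip_width: 13.1
M [-0.322  0.03  -0.05 ] F [-0.6 -0.9  3.3] [434.3 372.  137.3] yaw -2.77 9.7667
```

```bash
python3 -m handwheel '[{"jaw":1,"travel":[-0.02,0,0.05],"roll":0},{"jaw":1,"travel":[-0.02,0,0.1],"roll":0},{"jaw":1,"travel":[-0.02,0,0.15],"roll":0},{"jaw":1,"travel":[-0.02,0,0.2],"roll":0},{"jaw":1,"travel":[-0.02,0,0.2],"roll":0}]'; python3 st.py
```

```text
time_s: 10.18
tool_pos: [434.1, 371.9, 139.2]
orientation: [[0.048, 0.999, 0.014], [0.998, -0.048, 0.029], [0.03, 0.013, -0.999]]
wrist_force: [0.4, -0.4, 2.6]
grip_width: 13.4
M [-0.316 -0.014 -0.018] F [ 0.4 -0.4  2.6] [434.1 371.9 139.2] yaw -2.77 10.1833
```

```bash
python3 -m handwheel '[{"jaw":1,"travel":[-0.02,0,0.05],"roll":0},{"jaw":1,"travel":[-0.02,0,0.1],"roll":0},{"jaw":1,"travel":[-0.02,0,0.15],"roll":0},{"jaw":1,"travel":[-0.02,0,0.2],"roll":0},{"jaw":1,"travel":[-0.02,0,0.2],"roll":0}]'; python3 st.py
```

```text
time_s: 10.6
tool_pos: [433.8, 371.8, 141.1]
orientation: [[0.048, 0.999, 0.014], [0.998, -0.048, 0.029], [0.03, 0.012, -0.999]]
wrist_force: [0.5, -0.3, 1.0]
grip_width: 13.1
M [-0.366 -0.119 -0.044] F [ 0.5 -0.3  1. ] [433.8 371.8 141.1] yaw -2.76 10.6
```

```bash
python3 -m handwheel '[{"jaw":1,"travel":[-0.02,0,0.05],"roll":0},{"jaw":1,"travel":[-0.02,0,0.1],"roll":0},{"jaw":1,"travel":[-0.02,0,0.15],"roll":0},{"jaw":1,"travel":[-0.02,0,0.2],"roll":0},{"jaw":1,"travel":[-0.02,0,0.2],"roll":0}]'; python3 st.py
python3 - <<'E'
from h import *
s=read_state(); 
d=optics.get_image('side'); a=cv2.resize(d['image'][145:245,200:320],None,fx=6,fy=6,interpolation=cv2.INTER_CUBIC); cv2.imwrite('pics/s5.png',np.clip((a/255.)**.6*255,0,255).astype(np.uint8))
g=d['image'][165:200,245:280].max(2)
for r_ in g<45: print(''.join('#' if x else '.' for x in r_))
E
```

```text
time_s: 11.02
tool_pos: [433.6, 371.7, 143.1]
orientation: [[0.048, 0.999, 0.014], [0.998, -0.048, 0.029], [0.029, 0.012, -0.999]]
wrist_force: [0.7, -1.1, 0.2]
grip_width: 13.4
M [-0.403 -0.129 -0.004] F [ 0.7 -1.1  0.2] [433.6 371.7 143.1] yaw -2.77 11.0167
............###....................
............###....#...............
............###....#...............
............########...............
............########...............
............########...............
.............#######...............
.............########..............
.............########..............
.............#########.............
.............#########.............
.............#########.............
............##########.............
..........##############...........
.......###################.........
.......####################........
......######################.......
.......####################........
........##################.........
..........###############..........
..........##############...........
..........##############...........
..........##############...........
............#########..............
...................................
...................................
...................................
...................................
...................................
...................................
...................................
...................................
...................................
...................................
...................................
```

View pics/s5.png

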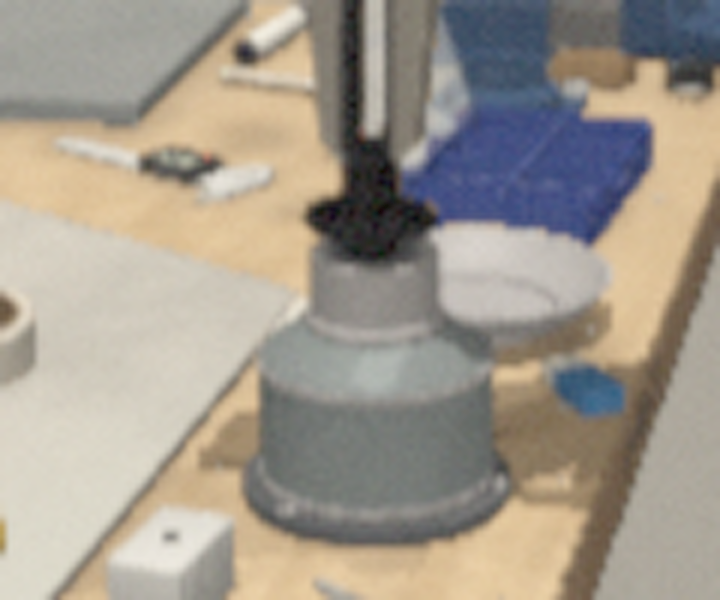

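The cap's flange now stands clear of the rim with a dark gap under it, and there's no pulling force, so it's free. I'll keep lifting gently.

```bash
python3 -m handwheel '[{"jaw":1,"travel":[-0.02,0,0.06],"roll":0},{"jaw":1,"travel":[-0.04,0,0.12],"roll":0},{"jaw":1,"travel":[-0.06,0,0.18],"roll":0},{"jaw":1,"travel":[-0.06,0,0.24],"roll":0},{"jaw":1,"travel":[-0.06,0,0.3],"roll":0}]'; python3 st.py
```

```text
time_s: 11.48
tool_pos: [432.7, 371.5, 145.9]
orientation: [[0.048, 0.999, 0.013], [0.998, -0.048, 0.028], [0.029, 0.012, -1.0]]
wrist_force: [0.0, -0.5, -2.0]
grip_width: 12.8
M [-0.483 -0.124 -0.058] F [ 0.  -0.5 -2. ] [432.7 371.5 145.9] yaw -2.76 11.4833
```

```bash
python3 -m handwheel '[{"jaw":1,"travel":[0,0,0.06],"roll":0},{"jaw":1,"travel":[0,0,0.12],"roll":0},{"jaw":1,"travel":[0,0,0.18],"roll":0},{"jaw":1,"travel":[0,0,0.24],"roll":0},{"jaw":1,"travel":[0,0,0.3],"roll":0}]'; python3 st.py
```

```text
time_s: 11.9
tool_pos: [432.6, 371.4, 148.9]
orientation: [[0.048, 0.999, 0.013], [0.998, -0.048, 0.028], [0.029, 0.012, -1.0]]
wrist_force: [-0.3, -1.3, -1.0]
grip_width: 12.8
M [-0.464 -0.087 -0.027] F [-0.3 -1.3 -1. ] [432.6 371.4 148.9] yaw -2.76 11.9
```

Fz stays near −1 N, just the cap's weight. Lifting clear.

```bash
python3 -m handwheel '[{"jaw":1,"travel":[0,0,0.2],"roll":0},{"jaw":1,"travel":[0,0,0.4],"roll":0},{"jaw":1,"travel":[0,0,0.6],"roll":0},{"jaw":1,"travel":[0,0,0.8],"roll":0},{"jaw":1,"travel":[0,0,1.0],"roll":0}]'; python3 st.py; python3 -m handwheel '[{"jaw":1,"travel":[0,0,0.4],"roll":0},{"jaw":1,"travel":[0,0,0.8],"roll":0},{"jaw":1,"travel":[0,0,1.2],"roll":0},{"jaw":1,"travel":[0,0,1.6],"roll":0},{"jaw":1,"travel":[0,0,2.0],"roll":0}]'; python3 st.py; python3 -m handwheel '[{"jaw":1,"travel":[0,0,0.5],"roll":0},{"jaw":1,"travel":[0,0,1],"roll":0},{"jaw":1,"travel":[0,0,1.5],"roll":0},{"jaw":1,"travel":[0,0,2],"roll":0},{"jaw":1,"travel":[0,0,2.0],"roll":0}]'; python3 st.py
python3 - <<'E'
from h import *
s=read_state(); 
d=optics.get_image('side'); cv2.imwrite('pics/s6f.png',d['image']);a=cv2.resize(d['image'][125:225,200:320],None,fx=6,fy=6,interpolation=cv2.INTER_CUBIC); cv2.imwrite('pics/s6.png',np.clip((a/255.)**.6*255,0,255).astype(np.uint8))
E
```

```text
time_s: 12.32
tool_pos: [432.5, 371.9, 159.4]
orientation: [[0.048, 0.999, 0.013], [0.998, -0.048, 0.029], [0.029, 0.012, -0.999]]
wrist_force: [0.2, 0.3, -1.6]
grip_width: 13.0
M [-0.144  0.037 -0.051] F [ 0.2  0.3 -1.6] [432.5 371.9 159.4] yaw -2.74 12.3167
time_s: 12.73
tool_pos: [432.6, 372.0, 179.9]
orientation: [[0.047, 0.999, 0.013], [0.998, -0.048, 0.029], [0.03, 0.012, -0.999]]
wrist_force: [-0.2, -0.7, -1.2]
grip_width: 12.9
M [-0.098  0.04  -0.003] F [-0.2 -0.7 -1.2] [432.6 372.  179.9] yaw -2.74 12.7333
time_s: 13.15
tool_pos: [433.1, 372.5, 201.2]
orientation: [[0.047, 0.999, 0.015], [0.998, -0.048, 0.031], [0.031, 0.013, -0.999]]
wrist_force: [0.0, 0.1, -1.1]
grip_width: 13.4
M [-0.093  0.097  0.026] F [ 0.   0.1 -1.1] [433.1 372.5 201.2] yaw -2.74 13.15
```

View pics/s6.png

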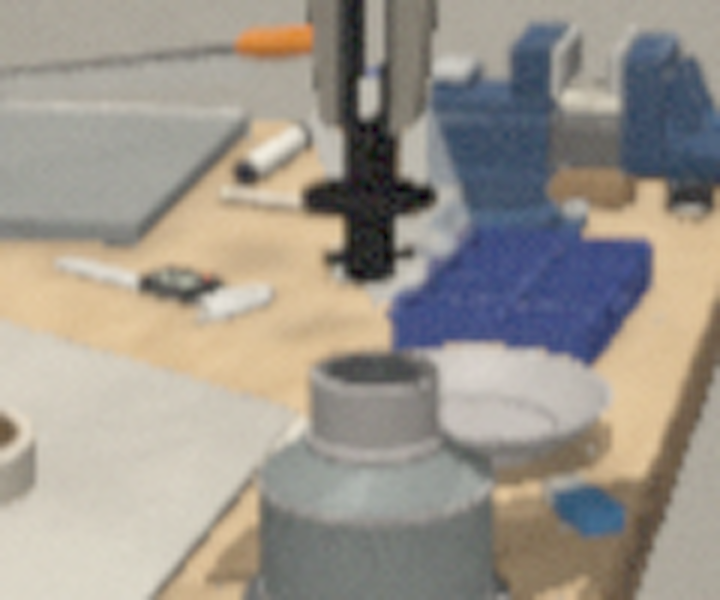

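The cap is out and upright, but the fingertips look high on the bar. I'll check the geometry by projection.

```bash
python3 - <<'E'
from h import *
s=read_state(); d=optics.get_image('side');p=s['tool_pos'];R=s['orientation']
c=lambda P:((proj(d,P)-[200,125])*6).round(0)
print('tip axis',c(p+R[:,2]*19),'tcp',c(p),'tips y+-10',c(p+R@[0,14,19]),c(p+R@[0,-14,19]),'tip near',c(p+R@[10,12,19]))
# flange widest centre crop (370,195), stem bottom (372,275), bar top
for n,y in(('flange mid',195),('stem low',272),('bartop',122)):
    t,v=ray(d,(200+(371)/6,125+y/6)); k=(p[1]-t[1])/v[1]; print(n,(t+k*v).round(1))
w=optics.get_image('wrist'); a=cv2.resize(w['image'][120:270,170:345],None,fx=4,fy=4,interpolation=cv2.INTER_CUBIC); cv2.imwrite('pics/w6.png',np.clip((a/255.)**.5*255,0,255).astype(np.uint8))
E
```

```text
tip axis [366. 181.] tcp [367. 133.] tips y+-10 [332. 178.] [401. 184.] tip near [329. 185.]
flange mid [431.4 372.3 176.1]
stem low [431.7 372.3 144.8]
bartop [431.1 372.3 205.1]
```

View pics/w6.png

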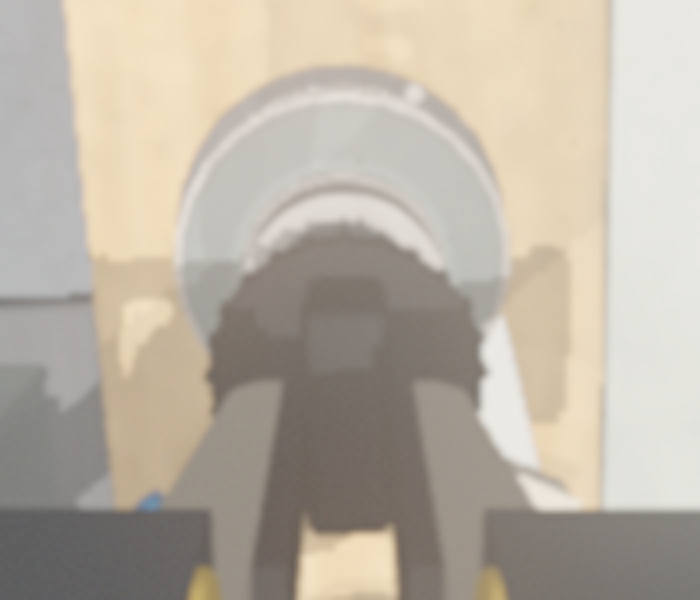

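The dark pads reach down to the flange (projected tip at y=181 in the crop), so the bar is fully held. The stem's bottom is about 57 mm below the TCP. Carrying it over the dish.

```bash
python3 -m handwheel '[{"jaw":1,"travel":[0,-1.5,0],"roll":0},{"jaw":1,"travel":[0,-3.5,0],"roll":0},{"jaw":1,"travel":[0,-5.5,0],"roll":0},{"jaw":1,"travel":[0,-8,0],"roll":0},{"jaw":1,"travel":[0,-10.3,0],"roll":0}]';  python3 -m handwheel '[{"jaw":1,"travel":[0,-2.3,0],"roll":0},{"jaw":1,"travel":[0,-4.6,0],"roll":0},{"jaw":1,"travel":[0.1,-6.9,0],"roll":0},{"jaw":1,"travel":[0.1,-9,0],"roll":0},{"jaw":1,"travel":[0.1,-10.2,0],"roll":0}]'; python3 -m handwheel '[{"jaw":1,"travel":[0,0,0],"roll":0},{"jaw":1,"travel":[0,0,-1],"roll":0},{"jaw":1,"travel":[0,0,-2],"roll":0},{"jaw":1,"travel":[0,0,-3],"roll":0},{"jaw":1,"travel":[0,0,-4],"roll":0}]'; python3 st.py
python3 - <<'E'
from h import *
s=read_state();print(s['q'].round(2)) 
for n in ('side','top'):
    d=optics.get_image(n); u=proj(d,s['tool_pos']-[0,0,60]).astype(int)
    a=cv2.resize(d['image'][u[1]-50:u[1]+50,u[0]-60:u[0]+60],None,fx=6,fy=6,interpolation=cv2.INTER_CUBIC); cv2.imwrite(f'pics/{n}7.png',np.clip((a/255.)**.6*255,0,255).astype(np.uint8)); print(n,u-[60,50])
E
```

```text
time_s: 13.72
tool_pos: [432.0, 266.4, 199.4]
orientation: [[0.048, 0.999, 0.012], [0.998, -0.048, 0.028], [0.029, 0.011, -1.0]]
wrist_force: [1.1, -0.4, -1.0]
grip_width: 13.0
time_s: 14.13
tool_pos: [432.4, 160.9, 199.1]
orientation: [[0.051, 0.999, 0.012], [0.998, -0.052, 0.027], [0.028, 0.01, -1.0]]
wrist_force: [0.3, 0.1, -1.2]
grip_width: 13.0
time_s: 14.55
tool_pos: [431.8, 161.7, 157.5]
orientation: [[0.049, 0.999, 0.01], [0.998, -0.05, 0.027], [0.027, 0.009, -1.0]]
wrist_force: [0.1, 0.3, -1.6]
grip_width: 13.1
M [-0.101  0.105  0.011] F [ 0.1  0.3 -1.6] [431.8 161.7 157.5] yaw -2.84 14.55
[-0.73  0.21  0.35  2.13 -0.13  0.8  -0.34]
side [219 114]
top [303 136]
```

View pics/side7.png

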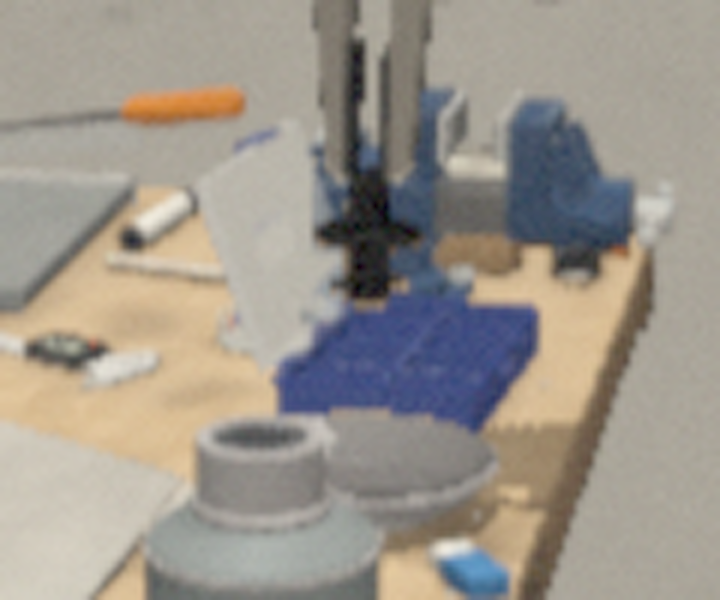

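View pics/top7.png

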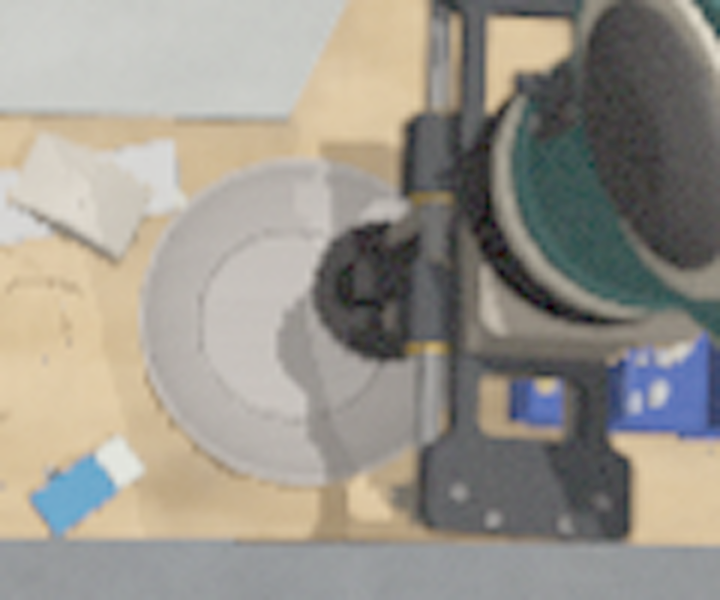

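Both views show the cap upright over the dish, slightly to its right side. Correcting +2.5, +5 mm and lowering.

```bash
python3 -m handwheel '[{"jaw":1,"travel":[0.1,0.2,-1],"roll":0},{"jaw":1,"travel":[0.25,0.45,-2.2],"roll":0},{"jaw":1,"travel":[0.3,0.5,-3.4],"roll":0},{"jaw":1,"travel":[0.3,0.5,-4.6],"roll":0},{"jaw":1,"travel":[0.3,0.5,-5.5],"roll":0}]';  python3 -m handwheel '[{"jaw":1,"travel":[0,0,-0.6],"roll":0},{"jaw":1,"travel":[0,0,-1.2],"roll":0},{"jaw":1,"travel":[0,0,-1.8],"roll":0},{"jaw":1,"travel":[0,0,-2.3],"roll":0},{"jaw":1,"travel":[0,0,-2.6],"roll":0}]'; python3 st.py
python3 - <<'E'
from h import *
s=read_state()
for n in ('side','top','wrist'):
    d=optics.get_image(n); u=proj(d,s['tool_pos']-[0,0,57],s).astype(int)
    y0=max(u[1]-50,0)
    a=cv2.resize(d['image'][y0:u[1]+50,u[0]-60:u[0]+60],None,fx=6,fy=6,interpolation=cv2.INTER_CUBIC); cv2.imwrite(f'pics/{n}8.png',np.clip((a/255.)**.6*255,0,255).astype(np.uint8)); print(n,u[0]-60,y0)
E
```

```text
time_s: 15.07
tool_pos: [433.5, 166.2, 100.3]
orientation: [[0.049, 0.999, 0.007], [0.998, -0.049, 0.024], [0.025, 0.006, -1.0]]
wrist_force: [0.2, 0.2, -1.6]
grip_width: 12.8
time_s: 15.48
tool_pos: [433.5, 166.2, 73.9]
orientation: [[0.049, 0.999, 0.007], [0.998, -0.049, 0.024], [0.024, 0.005, -1.0]]
wrist_force: [-0.2, -0.3, -1.6]
grip_width: 13.1
M [-0.063  0.061 -0.016] F [-0.2 -0.3 -1.6] [433.5 166.2  73.9] yaw -2.83 15.4833
side 218 141
top 293 139
wrist 195 152
```

View pics/side8.png

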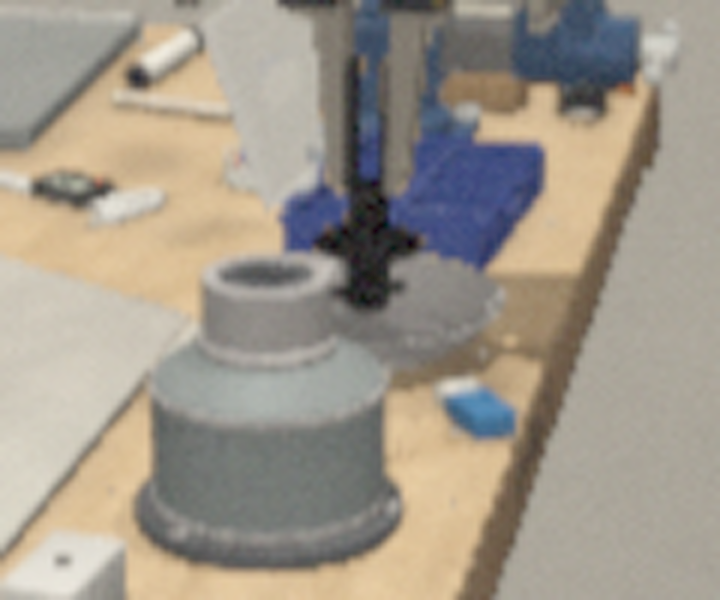

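View pics/top8.png

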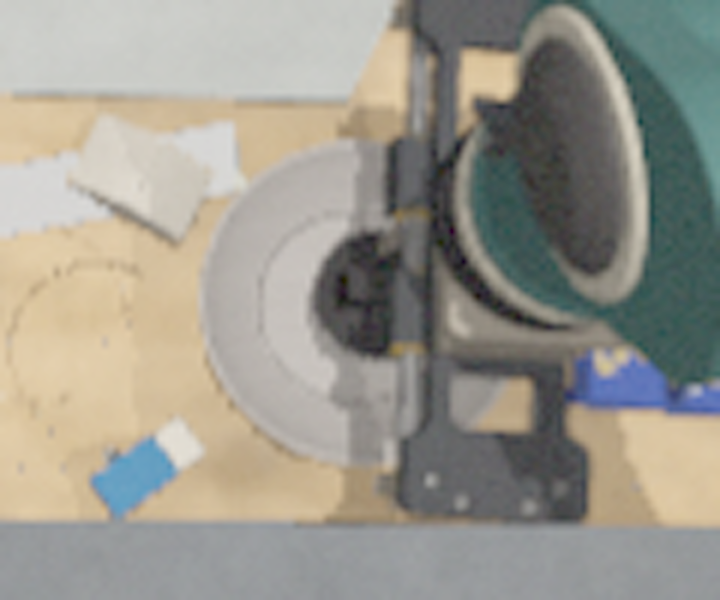

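View pics/wrist8.png

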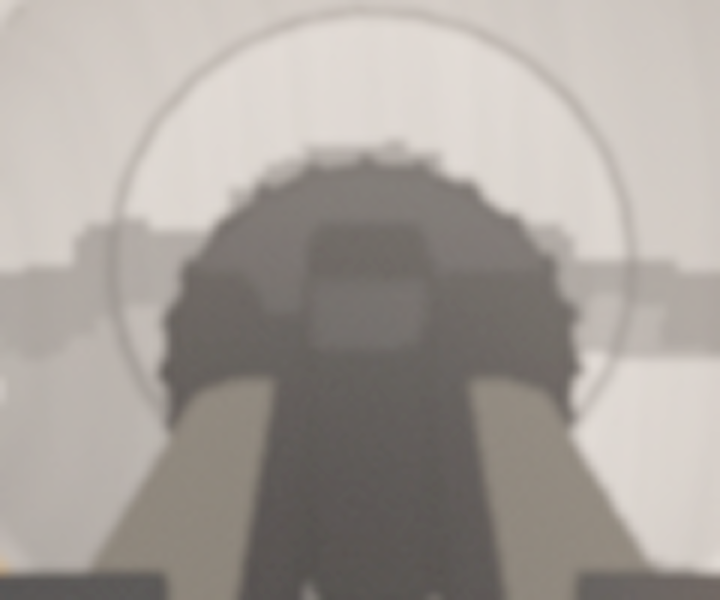

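```bash
python3 - <<'E'
from h import *
s=read_state(); d=optics.get_image('wrist')
for p in [(370,10),(112,250),(632,250)]: print(onz(d,(195+p[0]/6,152+p[1]/6),5,s).round(1))
print('stem',(s['tool_pos']+57*s['orientation'][:,2]).round(1))
E
```

```text
[436.4 207.6   5. ]
[395.3 173.    5. ]
[474.8 169.1   5. ]
stem [434.  167.6  17.3]
```

From the wrist view the floor's centre is (435, 167.6); the stem is at (434, 167.6). Lowering the last 12 mm slowly.

```bash
python3 -m handwheel '[{"jaw":1,"travel":[0.1,0,-0.2],"roll":0},{"jaw":1,"travel":[0.1,0,-0.4],"roll":0},{"jaw":1,"travel":[0.1,0,-0.6],"roll":0},{"jaw":1,"travel":[0.1,0,-0.8],"roll":0},{"jaw":1,"travel":[0.1,0,-0.9],"roll":0}]'; python3 st.py;  python3 -m handwheel '[{"jaw":1,"travel":[0,0,-0.04],"roll":0},{"jaw":1,"travel":[0,0,-0.08],"roll":0},{"jaw":1,"travel":[0,0,-0.12],"roll":0},{"jaw":1,"travel":[0,0,-0.15],"roll":0},{"jaw":1,"travel":[0,0,-0.15],"roll":0}]'; python3 st.py
```

```text
time_s: 16.1
tool_pos: [434.6, 166.2, 65.3]
orientation: [[0.049, 0.999, 0.007], [0.998, -0.049, 0.024], [0.025, 0.006, -1.0]]
wrist_force: [-0.2, -0.0, -0.5]
grip_width: 12.9
M [-0.098  0.064  0.065] F [-0.2 -0.  -0.5] [434.6 166.2  65.3] yaw -2.84 16.1
time_s: 16.52
tool_pos: [434.6, 166.2, 63.7]
orientation: [[0.049, 0.999, 0.007], [0.998, -0.049, 0.024], [0.025, 0.006, -1.0]]
wrist_force: [-0.7, -0.6, -0.6]
grip_width: 13.0
M [-0.076  0.087 -0.002] F [-0.7 -0.6 -0.6] [434.6 166.2  63.7] yaw -2.84 16.5167
```

```bash
python3 -m handwheel '[{"jaw":1,"travel":[0,0,-0.04],"roll":0},{"jaw":1,"travel":[0,0,-0.08],"roll":0},{"jaw":1,"travel":[0,0,-0.12],"roll":0},{"jaw":1,"travel":[0,0,-0.12],"roll":0},{"jaw":1,"travel":[0,0,-0.12],"roll":0}]'; python3 st.py
```

```text
time_s: 16.93
tool_pos: [434.6, 166.2, 62.5]
orientation: [[0.049, 0.999, 0.007], [0.998, -0.049, 0.024], [0.025, 0.006, -1.0]]
wrist_force: [0.6, -0.5, -1.2]
grip_width: 12.9
M [-0.108  0.094  0.   ] F [ 0.6 -0.5 -1.2] [434.6 166.2  62.5] yaw -2.84 16.9333
```

```bash
python3 -m handwheel '[{"jaw":1,"travel":[0,0,-0.04],"roll":0},{"jaw":1,"travel":[0,0,-0.08],"roll":0},{"jaw":1,"travel":[0,0,-0.1],"roll":0},{"jaw":1,"travel":[0,0,-0.1],"roll":0},{"jaw":1,"travel":[0,0,-0.1],"roll":0}]'; python3 st.py
```

```text
time_s: 17.35
tool_pos: [434.6, 166.2, 61.5]
orientation: [[0.049, 0.999, 0.007], [0.998, -0.05, 0.024], [0.025, 0.006, -1.0]]
wrist_force: [-0.3, -0.1, -0.8]
grip_width: 13.2
M [-0.087  0.049  0.018] F [-0.3 -0.1 -0.8] [434.6 166.2  61.5] yaw -2.84 17.35
```

```bash
python3 -m handwheel '[{"jaw":1,"travel":[0,0,-0.04],"roll":0},{"jaw":1,"travel":[0,0,-0.08],"roll":0},{"jaw":1,"travel":[0,0,-0.1],"roll":0},{"jaw":1,"travel":[0,0,-0.1],"roll":0},{"jaw":1,"travel":[0,0,-0.1],"roll":0}]'; python3 st.py
```

```text
time_s: 17.77
tool_pos: [435.3, 166.6, 61.3]
orientation: [[0.049, 0.999, 0.008], [0.998, -0.05, 0.025], [0.026, 0.007, -1.0]]
wrist_force: [-1.0, 0.6, 7.6]
grip_width: 12.8
M [-0.055  0.414 -0.013] F [-1.   0.6  7.6] [435.3 166.6  61.3] yaw -2.84 17.7667
```

Contact at TCP z 61.3, close to the predicted 62. Relaxing, then opening.

```bash
python3 -m handwheel '[{"jaw":1,"travel":[-0.03,-0.02,0.02],"roll":0},{"jaw":1,"travel":[-0.03,-0.02,0.03],"roll":0},{"jaw":1,"travel":[-0.03,-0.02,0.03],"roll":0},{"jaw":1,"travel":[-0.03,-0.02,0.03],"roll":0},{"jaw":1,"travel":[-0.03,-0.02,0.03],"roll":0}]' 5; python3 st.py; python3 -m handwheel '[{"jaw":0.65,"travel":[0,0,0],"roll":0},{"jaw":0.6,"travel":[0,0,0],"roll":0},{"jaw":0.5,"travel":[0,0,0],"roll":0},{"jaw":0.4,"travel":[0,0,0],"roll":0},{"jaw":0.4,"travel":[0,0,0],"roll":0}]'; python3 st.py
```

```text
time_s: 18.18
tool_pos: [434.7, 166.4, 61.4]
orientation: [[0.049, 0.999, 0.008], [0.998, -0.049, 0.025], [0.025, 0.006, -1.0]]
wrist_force: [-0.6, -0.5, -0.8]
grip_width: 14.1
M [-0.08   0.065  0.027] F [-0.6 -0.5 -0.8] [434.7 166.4  61.4] yaw -2.83 18.1833
time_s: 18.6
tool_pos: [434.8, 166.4, 61.4]
orientation: [[0.049, 0.999, 0.008], [0.998, -0.05, 0.025], [0.025, 0.006, -1.0]]
wrist_force: [0.6, 0.3, 0.4]
grip_width: 27.7
M [-0.06   0.096  0.014] F [0.6 0.3 0.4] [434.8 166.4  61.4] yaw -2.84 18.6
```

```bash
python3 -m handwheel '[{"jaw":0.2,"travel":[0,0,0.5],"roll":0},{"jaw":0.1,"travel":[0,0,1.5],"roll":0},{"jaw":0,"travel":[0,0,3],"roll":0},{"jaw":0,"travel":[0,0,5],"roll":0},{"jaw":0,"travel":[0,0,7],"roll":0}]'; python3 -m handwheel '[{"jaw":0,"travel":[0,0,2],"roll":0},{"jaw":0,"travel":[0,0,4],"roll":0},{"jaw":0,"travel":[0,-2,6],"roll":0},{"jaw":0,"travel":[0,-5,8],"roll":0},{"jaw":0,"travel":[0,-8,8],"roll":0}]'; python3 st.py
python3 - <<'E'
from h import *
for n in ('side','top'):
    d=optics.get_image(n); cv2.imwrite(f'pics/{n}9.png',d['image'])
    x,y=((220,140) if n=='side' else (240,145))
    w,h=((110,90) if n=='side' else (160,85)); f=6 if n=='side' else 5
    a=cv2.resize(d['image'][y:y+h,x:x+w],None,fx=f,fy=f,interpolation=cv2.INTER_CUBIC); cv2.imwrite(f'pics/{n}9c.png',np.clip((a/255.)**.6*255,0,255).astype(np.uint8))
E
```

```text
time_s: 19.02
tool_pos: [434.7, 166.1, 132.8]
orientation: [[0.05, 0.999, 0.008], [0.998, -0.05, 0.025], [0.025, 0.006, -1.0]]
wrist_force: [-0.0, 0.3, 0.6]
grip_width: 45.8
time_s: 19.43
tool_pos: [436.9, 86.2, 217.2]
orientation: [[0.048, 0.999, 0.015], [0.998, -0.048, 0.028], [0.029, 0.013, -1.0]]
wrist_force: [1.4, -0.0, 0.4]
grip_width: 46.2
M [-0.121 -0.004  0.044] F [ 1.4 -0.   0.4] [436.9  86.2 217.2] yaw -2.75 19.4333
```

View pics/side9c.png

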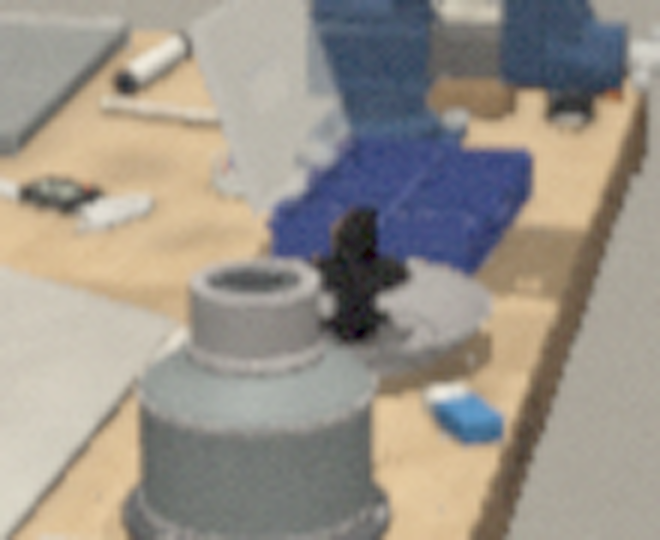

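View pics/top9.png

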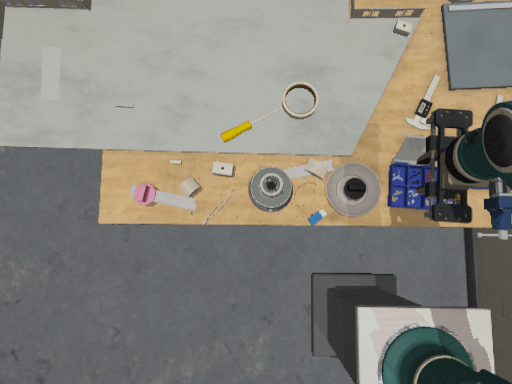

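The top view shows the cap in the dish at (354,189), the can open, and the other things unmoved. I'll check again that the cap stands upright and still.

```bash
python3 -m handwheel '[{"jaw":0,"travel":[0,0,0],"roll":0},{"jaw":0,"travel":[0,0,0],"roll":0},{"jaw":0,"travel":[0,0,0],"roll":0},{"jaw":0,"travel":[0,0,0],"roll":0},{"jaw":0,"travel":[0,0,0],"roll":0}]'; python3 - <<'E'
from h import *
s=read_state();d=optics.get_image('side'); t=optics.get_image('top');w=optics.get_image('wrist');cv2.imwrite('pics/w10.png',w['image'])
a=cv2.resize(d['image'][168:208,260:305],None,fx=12,fy=12,interpolation=cv2.INTER_CUBIC)
b=cv2.resize(t['image'][160:220,325:382],None,fx=8,fy=8,interpolation=cv2.INTER_CUBIC)
o=np.hstack([a[:480,:], cv2.resize(b,(456,480))]) ; o=o[:, :1000]; o=cv2.resize(o,(799,383))
cv2.imwrite('pics/c10.png',np.clip((o/255.)**.5*255,0,255).astype(np.uint8))
for P in ([435,167.6,5],[435,167.6,35],[435,167.6,41],[435,167.6,67]): print(proj(d,P).round(1),proj(t,P).round(1),(proj(d,P)-[260,168])*12*.85)
old=cv2.imread('pics/top0.png').astype(int); df=np.abs(t['image'].astype(int)-old).max(2)[150:226,100:320]; print((df>40).sum(), np.argwhere(df>40)[:,::-1].min(0)+[100,150] if (df>40).any() else '',np.argwhere(df>40)[:,::-1].max(0)+[100,150])
E
```

```text
time_s: 19.95
tool_pos: [435.2, 82.8, 214.6]
orientation: [[0.055, 0.998, 0.01], [0.998, -0.055, 0.025], [0.026, 0.009, -1.0]]
wrist_force: [-0.9, 0.8, 0.8]
grip_width: 46.1
[278.1 195.4] [351.9 189.7] [184.25091993 278.98110279]
[278.1 185.7] [354.6 188.2] [184.6593989  180.72775171]
[278.1 183.8] [355.2 187.9] [184.74320581 160.86210947]
[278.1 175.2] [357.7 186.5] [185.11476157  73.92958641]
368 [260 172] [283 195]
```

View pics/c10.png

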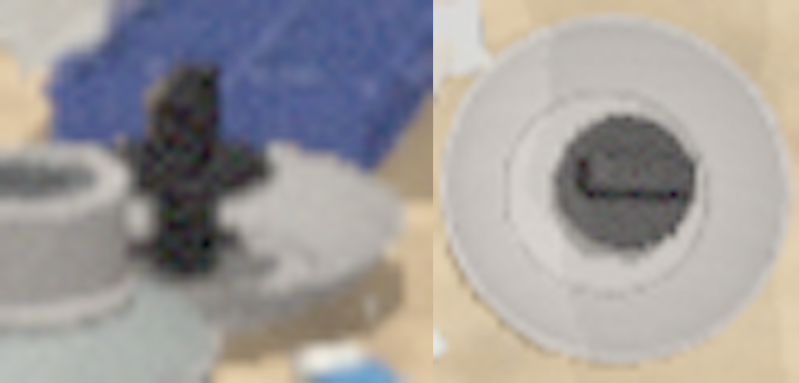

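View pics/w10.png

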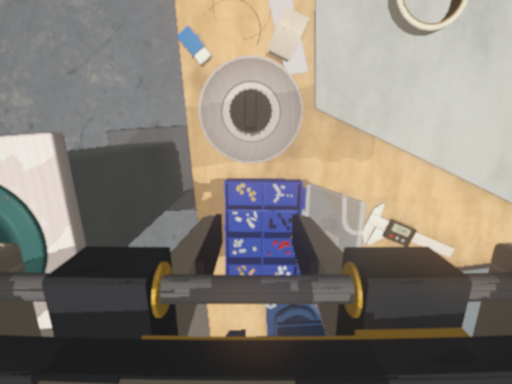

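The cap stands upright: stem and bar are in line at x≈187 in the crop, and the wrist view shows it centred in the dish at (250,110). In the compared top-view region the only change is the now-open can mouth. Handing in.

```bash
python3 -c "
from plant import r
print(r.sign_off())"
```

```text
the job is handed in; nothing more can be done
None
```

The can is open and the black cap stands upright in the middle of the steel dish. I handed the job in at about 20 s of the 72 s allowed.

- **Opening:** I gripped the bar and pressed the cap down at about 10–11 N. I then turned it anticlockwise about 65° until the torque levelled off near 0.2 Nm, which I took as the end stop. After easing back 2°, it came up free with at most about 2 N of pull.
- **Placing:** I lowered the cap slowly into the dish. It was felt to touch at 7.6 N before I relaxed and let go.
- **Last checks:** The side, top and wrist views show the cap upright and centred, the neck empty and the gripper well clear. Comparing the top view before and after, from the left end of the bench up to just short of the dish, only the can's mouth changed. I did not compare the rest of the bench that way.
- **Disagreements:** The two views put the bar's angle about 4° apart, and I used a value in between. The position estimates differed by about 2 mm. The tool also tilted up to about 2° during the turning, without visible effect on the placed cap. In one side crop the grip looked high on the bar; projecting the fingertips showed the pads reached nearly to the flange.

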